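Square up the slotted shims and fit their snap cap

TASK

Tap the three slotted shims on the fixture fully home against the back stop so that their edges line up, then press the snap cap onto the stud over them until it clicks and its rim sits flat on the stack. Finish while still holding the cap and pressing it down firmly onto the shims - do not let go - and leave the jar, tin, wrench and tape measure where they are.

Things in the scene. Friction and masses are not known exactly. Their poses are not given: they have to be found in the camera images.
- fixture: grey base plate fixed to the bench, 10 mm thick, x = -39 to +60 mm, y = -55 to +55 mm in its own frame; origin on the bench surface under the stud's axis, z up. Its +x points from the open near edge to the back stop (roughly away from the robot). The round stud, 22 mm diameter, stands at the origin. Nothing stands at the near (-x) side, where the shims overhang the plate.
- stop_face (a point): middle of the near face of the back stop (a bar along the fixture's y), at fixture x = +45 mm, 17 mm above the bench; the bar's top is 24 mm above the bench. Two side rails run from it towards -x as far as x = -30 mm: inner faces at fixture y = +41.5 and -41.5 mm, tops 22 mm above the bench.
- stud_tip (a point): top of the stud, on its axis, 51 mm above the bench. The top 8 mm taper from 22 to 12 mm diameter, as a lead-in. Four sprung steel balls stick out of the stud's side 36 mm above the bench, to 15 mm from its axis.
- shim_low: lowest of three equal aluminium shims on the base plate, 90 (x) x 80 (y) x 5 mm, 0.075 kg; a 26 mm slot, open to +x, straddles the stud. Origin: centre of the outline, on the underside; near edge at x = -45 mm. Fully home (far edge on the stop) the origin is on the stud's axis, 10 mm above the bench; it starts 6 to 20 mm short, towards -x..
- shim_mid: middle shim, the same part, on the lowest one: underside 15 mm above the bench. All have 1.5 mm play at each rail and slide at 1 to 4 N, but a fast touch makes a brief spike of 20 N. Starts 6 to 20 mm short of home, independently of the others.
- shim_top: top shim, the same part, on the middle one: underside 20 mm and top face 25 mm above the bench. Starts 6 to 20 mm short of home, independently of the others.
- cap: grey round snap cap, about 0.05 kg, standing on the bench mouth down: a closed knob, 40 mm diameter, top 33 mm up, over a flat rim 60 mm wide and 4 mm thick. Origin: centre of the rim's underside, z up. The bore below has an inner lip (25 mm diameter, lowest 4 mm) and is 33 mm wide and 30 mm deep. Grip the knob; fingertips can bear on the rim.
- cap_top (a point): centre of the cap's top, 33 mm above its origin. Pressed straight down over the stud, the lip meets the sprung balls when the rim is about 17 mm above the top shim; they resist with about 6 to 11 N and give way (the click: the force drops and briefly pulls down); then the rim comes to rest on the top shim, its underside 25 mm above the bench. The cap's weight alone does not click it on.
- nut_jar: bystander: small clear jar of nuts with a lid, 51 mm wide, 65 mm high; origin at the centre of its underside. Shares a row with the cap and the tin; their order changes.
- grease_tin: bystander: round tin, 69 mm wide, 50 mm high; origin at the centre of its underside. Shares the row with the cap and the jar (two other tins stand far left, out of the way).
- wrench_10: bystander: flat combination wrench, 143 mm long, 8 mm high, lying behind the fixture, nearer the right; origin under its centre.
- tape_measure: bystander: tape measure, 34 x 70 x 62 mm, standing behind the fixture, nearer the left; origin under its centre.
There are look-alikes about, which are no part of the job. There is more than one size of the cap; the one meant has the size given above.

How it is judged:
By the outcome, as a careful person would: the job done as asked, in the order asked, and still so for the second after the job is handed in, while the arm keeps its last pose, push and grip.
It also fails if it takes over 64 s, if anything falls off the work surface, if the arm or the gripper's body presses on something with over 40 N, if the wrist force passes 120 N, or if a joint passes its speed limit or range.

ROBOT

A 6-joint arm with a two-finger parallel gripper is mounted at the origin on a cart in front of the work surface, level with it; the furniture and walls round the work are solid. World frame = base frame: x ahead of the robot, y to its left, z up, the work surface at z = 0. Lengths are in m, angles in rad, forces in N, time in s.
With the tool pointing down it reaches from about 0.3 to 1 m from the base axis. Payload 5.1 kg.
Tool frame: the origin (TCP) lies midway between the tips of the shut fingers; the grasp point (between the pads) lies 19 mm behind it (grasp_offset is the distance from the TCP to the grasp point, in m); z points along the fingers, y is the line along which they close (so a half turn about z gives the same grasp; the last joint's range is limited). The gripper opens to 95 mm and grips with 3 to 60 N. Pads are 20 mm wide; open, the fingers measure 119 mm over their backs; the gripper's body (75 mm by 180 mm) begins 59 mm behind the grasp point.
Start: joints at [1.226, 0.124, 1.65, -0, 1.367, -0.083], TCP at [0.168, 0.628, 0.215] pointing down, gripper open.
Joint ranges: [-2.61, 2.61], [-1.02, 2.33], [0.03, 2.71], [-1.35, 4.49], [0.32, 2.68], [-2.91, 2.91]. Speed limits (rad/s): [2.57, 2.57, 3.14, 3.14, 3.14, 3.14].

INTERFACE

Orientations are given as a rotation vector (axis times angle).
In Python, from plant import observe, camera, camera_model, job_done, grasp_offset gives the robot as it stands. The module is installed in compiled form; this text tells all that it offers.
- The arm moves only by the tool send_rows, never from a script. Its argument "series" is a list of rows, each a list of 5 numbers: the shift along the tool's x, y, z in cm, then the turn about the tool's z in rad, then the opening, from 0 (shut) to 1 (fully open). A call has 1 to 5 rows; each row shifts and turns the commanded pose from where the row before left it, along the tool's axes as they then stand; what a row does not reach is not made up. A row lasts 1/12 s, in which the tool goes at most 41.7 mm and 7.16 degrees, less where a joint would pass 70% of its speed; a pose out of reach is approached as far as the arm can. A call is refused whole if a number of a shift passes 4.17 or a number of a turn 0.125, either way. A call with a gripper value outside its range is refused whole. The fingers move at their own pace and stop on an object; "squeeze" is the grip in N (left out, the last holds). Time passes only in rows, so rows that do not move let the fingers close. It gives the time, the measured TCP pose, the force, the opening and the grip force at its end, in the units of the state.
- observe(): the state, without advancing time (a new reading comes with each control period).
- camera(name): name is "side" or "top" or "wrist"; returns (picture, depth): 420x560x3 uint8, red, green, blue; 420x560 float32, m along the optical axis (not along the pixel's ray), 0 where there is no reading.
- camera_model(name): a dict with "camera_matrix" (3x3 intrinsics, pixels), "D" ([k1, k2, p1, p2, k3] as OpenCV has them; the pictures are not rectified), "eye" and "rotation" of the camera in the world. Camera axes: x right, y down, z forward; pixel columns grow to the right and rows downward; lengths in m; the calibration is good to about 2 mm. A picture is of the moment at which its call begins: read the wrist's pose just before it. camera_model takes no time and is no camera call; for the wrist camera it gives the pose at the moment of the call.
- job_done(): hands the job in; it is judged then, once.
The state is a dict: "t": time; "joint_pos": joint angles; "qvel": joint speeds; "joint_efforts": joint torques, N m; "eef_pos": TCP position; "eef_rot": TCP orientation; "ft_force": force on the tool from outside, world axes, zero at the start; "wrist_torque": the same for the moment, N m; "opening": opening from 0.0 (shut) to 1.0 (fully open); "gripper_force": force on a finger pad.
Only numpy, scipy, OpenCV 4.12 (cv2) and the standard library are available. Lean on these libraries where they do the work, as an engineer would, in place of code of your own. Each camera call takes 0.05 s, during which the arm holds its last target. There are 200 camera calls.

## Working session

There is one attempt and no reset: what is moved stays moved. The work goes in short steps, Python scripts to look and compute and a tool call to move; the robot and the scene stay as the last step left them, time stands still between calls to the robot, and variables do not carry over. Pictures are saved under pics/ and viewed, at most 10 in all, crops included, and the job is handed in when it is done.

Besides the shell and the picture viewer there is one more tool, called after "Request:" as name([rows], argument=value, ...), one row to a line, values as JSON. send_rows: Moves the arm, as the interface text tells. Its arguments: {"type":"object","properties":{"series":{"type":"array","items":{"type":"array","items":{"type":"number"}}},"squeeze":{"type":"number"}},"required":["series"]}

```bash
mkdir -p pics
cat > h.py <<'E'
import numpy as np, cv2
from plant import *
def snap(n,f=None):
    m=camera_model(n); p,d=camera(n)
    if f: cv2.imwrite('pics/'+f,p[:,:,::-1])
    np.savez('last_'+n+'.npz',p=p,d=d,K=m['camera_matrix'],D=m['D'],e=m['eye'],R=m['rotation'])
    return p,d
def load(n): return np.load('last_'+n+'.npz')
def rays(L,px):
    q=cv2.undistortPoints(np.array(px,float).reshape(-1,1,2),np.array(L['K'],float),np.array(L['D'],float)).reshape(-1,2)
    return np.c_[q,np.ones(len(q))]
def atz(L,px,z):
    r=rays(L,px)@np.array(L['R']).T; e=np.array(L['e']).ravel()
    z=np.broadcast_to(z,len(r)); return e+r*((z-e[2])/r[:,2])[:,None]
def atd(L,px):
    d=np.array([L['d'][int(round(v)),int(round(u))] for u,v in px])
    return np.array(L['e']).ravel()+(rays(L,px)*d[:,None])@np.array(L['R']).T
E
python3 - <<'E'
from h import *
for n in('top','side'): snap(n,n+'0.png'); m=camera_model(n); print(n,np.round(m['eye'],3),np.round(m['rotation'],2).tolist(),np.round(m['camera_matrix'],1).tolist())
s=observe();print(s,grasp_offset)
E
```

```text
top [0.418 0.004 1.098] [-2.12, 2.11, -0.22] [[383.0, 0.0, 280.6], [0.0, 383.0, 214.5], [0.0, 0.0, 1.0]]
side [ 0.129 -0.33   0.807] [-2.17, 1.22, -0.42] [[395.6, 0.0, 276.5], [0.0, 395.6, 210.3], [0.0, 0.0, 1.0]]
{'t': 0.1, 'joint_pos': array([ 1.22640001e+00,  1.24388343e-01,  1.65151492e+00, -8.73072472e-06,
        1.36750561e+00, -8.25776622e-02]), 'qvel': array([-0.00118274, -0.00280575, -0.00308744, -0.00057978, -0.00085091,
       -0.00065933]), 'joint_efforts': array([ 3.02725393e-04, -4.18881297e+01, -3.61095464e+01,  7.77602079e-02,
        4.61476122e-02, -7.08210177e-05]), 'eef_pos': array([0.16806662, 0.62730236, 0.21355664]), 'eef_rot': array([-4.10038078e-01, -3.11433785e+00,  2.79065771e-03]), 'ft_force': array([-0.30710407,  0.74314548,  0.30009923]), 'wrist_torque': array([-0.0401903 , -0.004056  , -0.00134404]), 'gripper_force': 0.0, 'opening': 0.9973595639092352} 0.0188
```

View pics/top0.png

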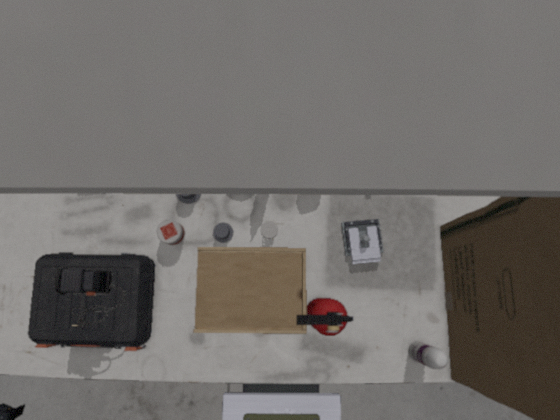

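View pics/side0.png

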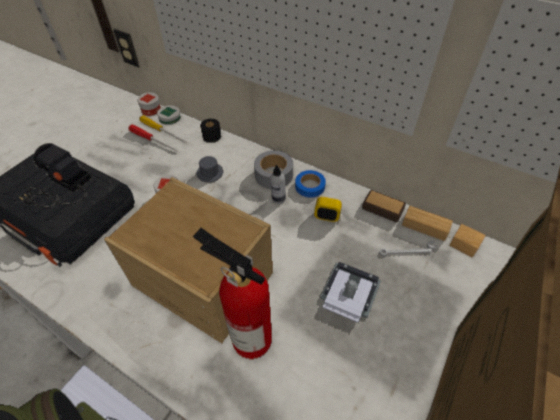

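The top view shows the fixture at (363,242) and the row: tin (171,232), a dark round part (223,232) and the jar (269,230). A shelf covers the top half of the image. The side view shows a capped grey part at (208,168) and another dark one at (210,130). I'll enlarge these to check.

```bash
cat >> h.py <<'E'
_l=load
def load(n):
    z=dict(_l(n)); R=np.array(z['R'],float)
    z['R']=cv2.Rodrigues(R)[0] if R.size==3 else R
    return z
E
python3 - <<'E'
from h import *
T=load('top');S=load('side')
a=cv2.resize(T['p'][180:280,140:310],(800,470),interpolation=cv2.INTER_CUBIC)
b=cv2.resize(S['p'][80:220,120:340],(400,255),interpolation=cv2.INTER_CUBIC)
b2=cv2.resize(S['p'][240:330,300:450],(400,240),interpolation=cv2.INTER_CUBIC)
im=np.zeros((600,800,3),np.uint8); im[:345]=a[:345]; im[345:,:400]=b; im[345:585,400:]=b2
cv2.imwrite('pics/c1.png',im[:,:,::-1])
print('top',np.round(atd(T,[(171,232),(223,232),(269,230),(363,242),(364,258),(250,290),(325,318),(280,190),(280,100),(210,260)]),3).tolist())
print('side',np.round(atd(S,[(208,161),(210,125),(190,185),(240,280),(190,230),(327,205),(350,283),(345,308),(255,330),(230,245)]),3).tolist())
E
```

```text
top [[0.586, 0.31, 0.051], [0.59, 0.168, 0.032], [0.592, 0.037, 0.064], [0.564, -0.226, 0.037], [0.52, -0.23, 0.024], [0.428, 0.076, 0.182], [0.373, -0.085, 0.311], [0.435, 0.004, 1.037], [0.447, 0.004, 1.045], [0.498, 0.174, 0.18]]
side [[0.722, 0.282, 0.044], [0.857, 0.382, 0.041], [0.652, 0.3, 0.0], [0.353, -0.115, 0.283], [0.438, 0.078, 0.182], [0.732, -0.087, 0.064], [0.57, -0.227, 0.052], [0.526, -0.24, 0.024], [0.345, -0.138, 0.145], [0.449, -0.013, 0.183]]
```

View pics/c1.png

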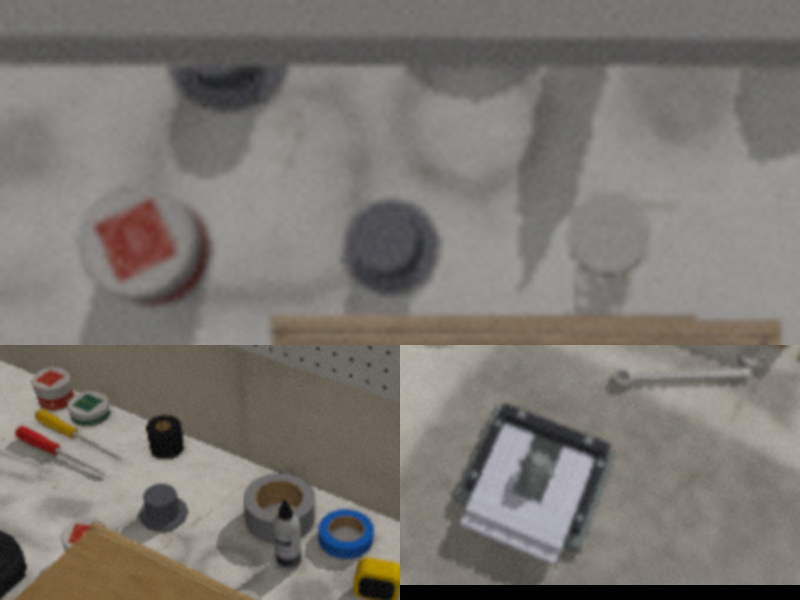

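The meant cap is at top (223,232): its top is 32 mm up and its rim about 60 mm wide. The look-alike at side (208,168) is larger, 44 mm high, and the dark one at side (210,130) is not a cap. The crop confirms this. I'll travel high, around the crate and extinguisher, towards the fixture.

Request:
send_rows([
  [-3.4, -1.4, -1.5, 0, 1],
  [-3.4, -1.4, -1.5, 0, 1],
  [-3.6, -1.5, -1, 0, 1],
  [-3.6, -1.5, -1, 0, 1],
  [-3.6, -1.5, -1, 0, 1],
])

```text
t: 0.52
eef_pos: [0.3202, 0.5104, 0.2747]
eef_rot: [-0.409, -3.115, 0.001]
ft_force: [0.6, 1.2, 0.0]
opening: 1.002
gripper_force: 0.0
```

Request:
send_rows([
  [-3.6, -1.5, -1, 0, 1],
  [-3.6, -1.5, -1, 0, 1],
  [-3.6, -1.5, -1, 0, 1],
  [-3.6, -1.5, -1, 0, 1],
  [-3.6, -1.5, -1, 0, 1],
])

```text
t: 0.93
eef_pos: [0.4749, 0.3912, 0.3247]
eef_rot: [-0.41, -3.114, 0.001]
ft_force: [-0.6, 0.5, -0.5]
opening: 1.001
gripper_force: 0.0
```

Request:
send_rows([
  [-3.6, -1.5, 0, 0, 1],
  [-3.6, -1.5, 0, 0, 1],
  [-3.6, -1.5, 0, 0, 1],
  [0, 0, 0, -0.12, 1],
  [0, 0, 0, -0.12, 1],
])

```text
t: 1.35
eef_pos: [0.568, 0.3192, 0.3233]
eef_rot: [-0.031, -3.139, 0.001]
ft_force: [-0.7, -0.5, -0.1]
opening: 1.002
gripper_force: 0.0
```

Request:
send_rows([
  [0, -4, 0, 0, 1],
  [0, -4, 0, 0, 1],
  [0, -4, 0, 0, 1],
  [0, -2.8, 0, 0, 1],
])

```text
t: 1.68
eef_pos: [0.5628, 0.1708, 0.324]
eef_rot: [-0.036, -3.14, 0.002]
ft_force: [1.2, 0.4, -0.0]
opening: 1.002
gripper_force: 0.0
```

Run:
```python
from h import *
snap('wrist','w1.png'); L=load('wrist'); print(observe()['eef_pos'],L['e'],np.round(L['R'],3)); print(observe()['joint_pos'])
```

```text
[0.56306935 0.16718004 0.32429084] [0.48036875 0.17386216 0.49503848] [[ 0.022  0.957  0.288]
 [ 1.    -0.021 -0.009]
 [-0.002  0.288 -0.958]]
[ 0.19913334 -0.05832858  1.65520942 -0.00380042  1.54607754 -1.34548418]
```

View pics/w1.png

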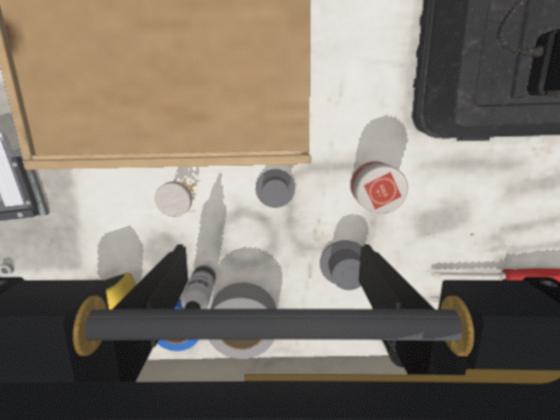

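Request:
send_rows([
  [0, -4, -0.5, 0, 1],
  [0, -4, -0.5, 0, 1],
  [0, -4, -0.5, 0, 1],
  [0, -4, -0.5, 0, 1],
  [0, -4, 0, 0, 1],
])

```text
t: 2.15
eef_pos: [0.5588, -0.0282, 0.3456]
eef_rot: [0.034, 3.14, -0.0]
ft_force: [0.9, 0.4, 0.2]
opening: 1.0
gripper_force: 0.0
```

Request:
send_rows([
  [0, -4, 0, 0, 1],
  [0, -4, 0, 0, 1],
  [0, -4, 0, 0, 1],
  [0, -4, 0, 0, 1],
  [0, -4, 0, 0, 1],
])

```text
t: 2.57
eef_pos: [0.5541, -0.2282, 0.3442]
eef_rot: [-0.034, -3.141, -0.001]
ft_force: [-0.4, 0.1, 0.7]
opening: 0.999
gripper_force: 0.0
```

Run:
```python
from h import *
snap('wrist','w2.png'); print(observe()['eef_pos'],observe()['eef_rot'])
```

```text
[ 0.55329445 -0.23473488  0.34335512] [-0.04320927 -3.13918206  0.00688406]
```

View pics/w2.png

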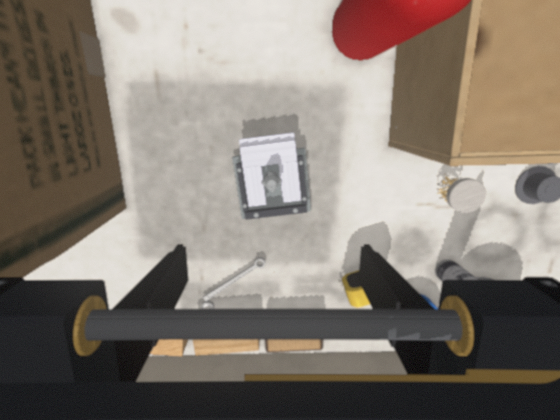

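w1 shows the cap at (275,187), between the jar (174,198) and tin (380,188), with the larger cap at (347,262). w2 shows the fixture at (272,178), its back stop at the bottom, rotated a few degrees. I'll enlarge it once the arm has settled.

Run:
```python
from h import *
snap('wrist','w3.png'); L=load('wrist'); print(observe()['eef_pos'],observe()['eef_rot'])
c=cv2.resize(L['p'][125:225,225:320],None,fx=6,fy=6,interpolation=cv2.INTER_CUBIC)
cv2.imwrite('pics/c3.png',c[:,:,::-1])
```

```text
[ 0.55365445 -0.23115284  0.34320273] [-4.39243151e-02 -3.13907540e+00  8.70144185e-04]
```

View pics/c3.png

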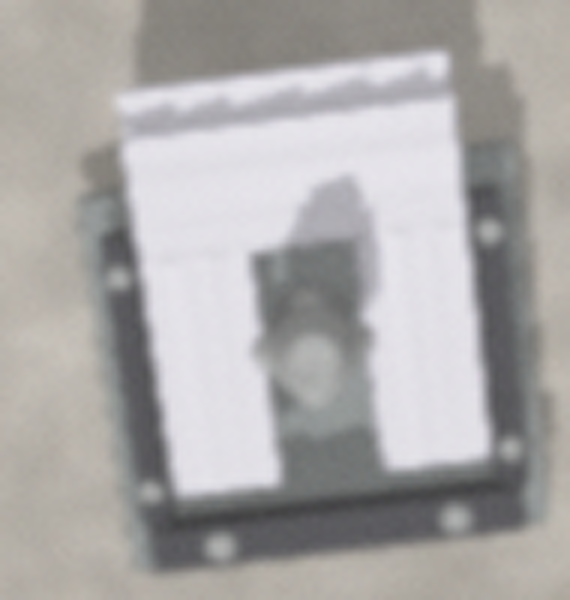

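c3 shows the stud tip at (312,365), the bar screws at (220,547) and (456,519), the rail screws at (119,278), (151,492), (489,231) and (510,448), and shim ledges along the top edge.

Run:
```python
from h import *
L=load('wrist')
f=lambda P:[(x/6+225-.42,y/6+125-.42) for x,y in P]
bar=atz(L,f([(220,547),(456,519)]),.024); rail=atz(L,f([(119,278),(151,492),(489,231),(510,448)]),.022)
stud=atz(L,f([(312,365)]),.051)
near=atz(L,f([(118,97),(447,52),(128,138),(455,97)]),[.015,.015,.025,.025])
far=atz(L,f([(175,497),(490,457)]),.025)
yaws=[np.arctan2(-(bar[1]-bar[0])[0],(bar[1]-bar[0])[1]),*(np.arctan2((b-a)[1],(b-a)[0]) for a,b in((rail[0],rail[1]),(rail[2],rail[3])))]
print('yaw',yaws)
print('stud',stud,'railmid',rail.mean(0)); 
# depth-based stud top
v,u=np.mgrid[175:200,262:292]; px=np.c_[u.ravel(),v.ravel()]
P=atd(L,px); m=(P[:,2]>.044); print(m.sum(),P[m].mean(0),P[m].max(0),P[m].min(0))
y=np.mean([a if abs(a)<1 else a-np.sign(a)*np.pi for a in yaws]);R=np.array([[np.cos(y),np.sin(y)],[-np.sin(y),np.cos(y)]])
for n,q in(('bar',bar),('rail',rail),('near',near),('far',far)): print(n,np.round((q[:,:2]-stud[0,:2])@R.T*1000,1).tolist())
C=dict(_:=load('wrist'))
```

```text
yaw [np.float64(0.09816068784206165), np.float64(0.09580834584326342), np.float64(0.097262066784601)]
stud [[ 0.57340674 -0.23109254  0.051     ]] railmid [ 0.57960614 -0.2299345   0.022     ]
177 [ 0.56944416 -0.23008774  0.0547193 ] [ 0.58130273 -0.22045515  0.51448912] [ 0.47109855 -0.24039167  0.04422122]
bar [[50.0, -29.6], [50.0, 30.8]]
rail [[-21.1, -45.1], [34.0, -45.2], [-21.4, 46.2], [33.7, 46.2]]
near [[-63.8, -39.5], [-64.5, 40.8], [-54.8, -37.6], [-54.7, 41.0]]
far [[35.2, -39.0], [34.6, 40.8]]
```

Fixture: stud at (0.5733, -0.2306), yaw 0.097 rad. The shims are 10 to 19 mm short. I'll align, back off in front of them, and descend partway.

Request:
send_rows([
  [0, 0, 0, -0.125, 0.4],
  [3.5, -0.1, 0, 0, 0.4],
  [3.5, 0, 0, 0, 0.4],
  [0, 0, 4, 0, 0.4],
  [0, 0, 4, 0, 0.4],
])

```text
t: 3.08
eef_pos: [0.4858, -0.2352, 0.2677]
eef_rot: [-0.16, 3.13, -0.007]
ft_force: [1.9, -0.7, -0.7]
opening: 0.706
gripper_force: 0.0
```

Request:
send_rows([
  [0, 0, 4, 0, 0.4],
  [0, 0, 4, 0, 0.4],
  [0, 0, 2, 0, 0.4],
  [0, 0, 0, 0, 0.4],
])

```text
t: 3.42
eef_pos: [0.4814, -0.2316, 0.1576]
eef_rot: [0.162, -3.127, -0.011]
ft_force: [-0.2, -1.2, -0.7]
opening: 0.431
gripper_force: 0.0
```

```bash
cat >> h.py <<'E'
S0=np.array([.5733,-.2306]); YW=.097
def rel():
    s=observe(); p=s['eef_pos']; R=cv2.Rodrigues(s['eef_rot'])[0]
    c,n=np.cos(YW),np.sin(YW); d=p[:2]-S0
    print('t',round(s['t'],2),'fix xyz mm',np.round(np.r_[[c*d[0]+n*d[1],-n*d[0]+c*d[1],p[2]]]*1e3,1),'tool y yaw err',round(np.arctan2(R[1,1],R[0,1])-np.pi/2-YW,4),'F',np.round(s['ft_force'],1),'eff',np.round(s['joint_efforts'],1),'op',round(s['opening'],3),'gf',round(s['gripper_force'],1))
E
python3 - <<'E'
from h import *
rel(); snap('side','s2.png')
E
```

```text
t 3.42 fix xyz mm [-91.5   7.9 157.6] tool y yaw err 0.0067 F [-0.2 -1.2 -0.7] eff [ -0.2 -32.5 -37.1  -0.1  -0.4  -0. ] op 0.431 gf 0.0
```

View pics/s2.png

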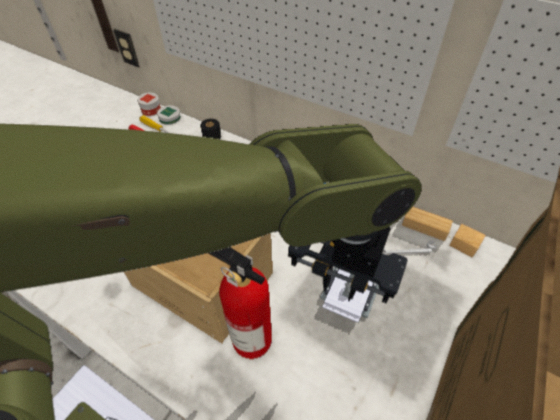

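The side view shows the gripper just in front of the fixture (345,290), with the forearm passing over the extinguisher handle at (235,262). I'll check that clearance numerically.

Run:
```python
from h import *
L=load('side'); pts=[(200,150),(200,200),(200,225),(260,160),(260,225),(300,215),(330,230),(320,160),(240,262),(215,235)]
print(np.round(atd(L,pts),3).tolist())
```

```text
[[0.322, -0.123, 0.569], [0.275, -0.161, 0.567], [0.268, -0.161, 0.542], [0.359, -0.163, 0.546], [0.318, -0.187, 0.505], [0.348, -0.215, 0.506], [0.382, -0.235, 0.458], [0.469, -0.176, 0.465], [0.368, -0.107, 0.308], [0.276, -0.168, 0.523]]
```

Request:
send_rows([
  [0, -0.8, 2, 0.007, 0.4],
  [0, 0, 3, 0, 0.4],
  [0, 0, 3, 0, 0.4],
  [0, 0, 2, 0, 0.4],
  [0, 0, 0, 0, 0.4],
])

```text
t: 3.88
eef_pos: [0.4846, -0.2414, 0.0624]
eef_rot: [0.151, -3.134, -0.005]
ft_force: [-0.8, 1.0, -1.1]
opening: 0.404
gripper_force: 0.0
```

Run:
```python
from h import *
rel(); snap('side'); L=load('side')
v,u=np.mgrid[100:330:4,150:340:4]; P=atd(L,np.c_[u.ravel(),v.ravel()])
m=(abs(P[:,0]-.36)<.06)&(abs(P[:,1]+.13)<.07)&(P[:,2]>.2)
Q=P[m];h,e=np.histogram(Q[:,2],np.arange(.2,.6,.02));print(dict(zip(np.round(e,2).tolist(),h.tolist())))
A=Q[Q[:,2]>.33]; i=np.argsort(A[:,2])[:6]; print(np.round(A[i],3).tolist())
```

```text
t 3.88 fix xyz mm [-89.3  -2.2  62.4] tool y yaw err -0.0006 F [-0.8  1.  -1.1] eff [ -0.2 -34.6 -34.6  -0.1  -0.5  -0. ] op 0.404 gf 0.0
{0.2: 18, 0.22: 45, 0.24: 31, 0.26: 4, 0.28: 8, 0.3: 0, 0.32: 0, 0.34: 0, 0.36: 0, 0.38: 0, 0.4: 2, 0.42: 11, 0.44: 30, 0.46: 76, 0.48: 99, 0.5: 98, 0.52: 66, 0.54: 14, 0.56: 0}
[[0.322, -0.188, 0.412], [0.333, -0.197, 0.414], [0.327, -0.195, 0.421], [0.314, -0.188, 0.426], [0.322, -0.194, 0.427], [0.33, -0.199, 0.428]]
```

Request:
send_rows([
  [0, 0.2, 2, 0, 0.4],
  [0, 0, 2, 0, 0.4],
  [0, 0, 1, 0, 0.4],
  [0, 0, 0.6, 0, 0.4],
  [0, 0, 0, 0, 0.4],
])

```text
t: 4.35
eef_pos: [0.4862, -0.2409, 0.0093]
eef_rot: [-0.151, 3.137, -0.001]
ft_force: [-0.1, 0.0, 0.0]
opening: 0.398
gripper_force: 0.0
```

Request:
send_rows([
  [-0.4, 0, 0, 0, 0.4],
  [-0.4, 0, 0, 0, 0.4],
  [-0.2, 0, 0, 0, 0.4],
  [-0.2, 0, 0, 0, 0.4],
  [-0.2, 0, 0, 0, 0.4],
])

```text
t: 4.77
eef_pos: [0.4999, -0.2396, 0.0093]
eef_rot: [0.151, -3.138, 0.001]
ft_force: [-1.8, -1.2, 1.6]
opening: 0.401
gripper_force: 0.9
```

```bash
python3 -c "
from h import *
rel()"
```

```text
t 4.77 fix xyz mm [-73.9  -1.9   9.3] tool y yaw err -0.0006 F [-1.8 -1.2  1.6] eff [  0.5 -35.9 -30.1   0.2  -0.4  -0. ] op 0.401 gf 0.9
```

Request:
send_rows([
  [0.2, 0, 0.4, 0, 0.4],
  [-0.2, 0, 0, 0, 0.4],
  [-0.3, 0, 0, 0, 0.4],
  [-0.3, 0, 0, 0, 0.4],
  [-0.3, 0, 0, 0, 0.4],
])

```text
t: 5.18
eef_pos: [0.5083, -0.2383, 0.0042]
eef_rot: [0.151, -3.137, -0.001]
ft_force: [-1.0, 0.5, -1.5]
opening: 0.399
gripper_force: 0.6
```

Request:
send_rows([
  [-0.2, 0, 0, 0, 0.4],
  [-0.2, 0, 0, 0, 0.4],
  [-0.2, 0, 0, 0, 0.4],
])

```text
t: 5.43
eef_pos: [0.5146, -0.2378, 0.0045]
eef_rot: [0.151, -3.137, -0.0]
ft_force: [-1.2, 0.1, -1.0]
opening: 0.405
gripper_force: 0.6
```

```bash
python3 -c "
from h import *
rel()"
```

```text
t 5.43 fix xyz mm [-59.2  -1.5   4.5] tool y yaw err -0.0007 F [-1.2  0.1 -1. ] eff [  0.2 -38.5 -30.8   0.1  -0.3  -0. ] op 0.405 gf 0.6
```

Request:
send_rows([
  [-0.15, 0.1, 0, 0, 0.4],
  [-0.15, 0, 0, 0, 0.4],
  [0, 0, 0, 0, 0.4],
])

```text
t: 5.68
eef_pos: [0.5159, -0.2371, 0.0046]
eef_rot: [0.152, -3.134, 0.0]
ft_force: [-6.9, -1.8, 3.1]
opening: 0.398
gripper_force: 3.7
```

Request:
send_rows([
  [-0.15, 0, 0, 0, 0.4],
  [-0.1, 0, 0, 0, 0.4],
  [0, 0, 0, 0, 0.4],
])

```text
t: 5.93
eef_pos: [0.5159, -0.2371, 0.0046]
eef_rot: [0.152, -3.128, -0.001]
ft_force: [-16.3, -2.7, 9.5]
opening: 0.399
gripper_force: 8.2
```

Run:
```python
from h import *
rel(); snap('wrist','w4.png'); L=load('wrist')
v,u=np.mgrid[60:420:3,100:460:3]; px=np.c_[u.ravel(),v.ravel()]; P=atd(L,px)
c,n=np.cos(YW),np.sin(YW);d=P[:,:2]-S0;F=np.c_[c*d[:,0]+n*d[:,1],-n*d[:,0]+c*d[:,1],P[:,2]]*1e3
m=(abs(F[:,1])<38)&(abs(F[:,1])>14)&(F[:,2]>22)&(F[:,2]<28)&(F[:,0]>-70)&(F[:,0]<60)
print(m.sum(), F[m].min(0),F[m].max(0), px[m].min(0),px[m].max(0))
```

```text
t 5.93 fix xyz mm [-57.7  -0.9   4.6] tool y yaw err 0.0004 F [-16.3  -2.7   9.5] eff [  5.7 -34.8 -33.1   2.4  -3.3  -0.1] op 0.399 gf 8.2
245 [-69.96101748 -28.31531138  22.99911679] [-3.70642639 29.77319457 27.99064205] [220 258] [328 372]
```

Hard stop at 16 N. I'll back off, rise and check.

Request:
send_rows([
  [0.5, 0, 0, 0, 0.4],
  [2, 0, 0, 0, 0.4],
  [0, 0, -3, 0, 0.7],
  [0, 0, -4, 0, 1],
  [0, 0, -4, 0, 1],
])

```text
t: 6.4
eef_pos: [0.4942, -0.2382, 0.1149]
eef_rot: [0.15, -3.137, -0.002]
ft_force: [0.9, -0.8, 0.7]
opening: 0.555
gripper_force: 0.0
```

Request:
send_rows([
  [0, 0, -4, 0, 1],
  [0, 0, -4, 0, 1],
  [0, 0, -3, 0, 1],
  [0, 0, -1, 0, 1],
  [0, 0, 0, 0, 1],
])

```text
t: 6.82
eef_pos: [0.4972, -0.2398, 0.2394]
eef_rot: [-0.151, 3.13, -0.007]
ft_force: [-0.0, 0.3, 0.5]
opening: 0.908
gripper_force: 0.0
```

Run:
```python
from h import *
rel(); snap('wrist'); L=load('wrist')
c,n=np.cos(YW),np.sin(YW)
W=np.array([[*(S0+np.array([c*x-n*y,n*x+c*y])),.02] for x in(-75,65) for y in(-60,60)] )*1.0
W=np.array([[*(S0+np.array([c*x-n*y,n*x+c*y])/1e3),.02] for x in(-75,65) for y in(-60,60)])
q=cv2.projectPoints((W-L['e'].ravel())@L['R'],np.zeros(3),np.zeros(3),L['K'],L['D'])[0].reshape(-1,2)
a=np.floor(q.min(0)).astype(int).clip(0);b=np.ceil(q.max(0)).astype(int);k=min(780/(b-a)[0],590/(b-a)[1])
print(a,b,k)
cv2.imwrite('pics/c5.png',cv2.resize(L['p'][a[1]:b[1],a[0]:b[0]],None,fx=k,fy=k,interpolation=cv2.INTER_CUBIC)[:,:,::-1])
```

```text
t 6.82 fix xyz mm [-76.7  -1.8 239.4] tool y yaw err -0.0006 F [-0.   0.3  0.5] eff [  0.  -31.4 -36.4  -0.1   0.2   0. ] op 0.908 gf 0.0
[224 181] [326 288] 5.514018691588785
```

View pics/c5.png

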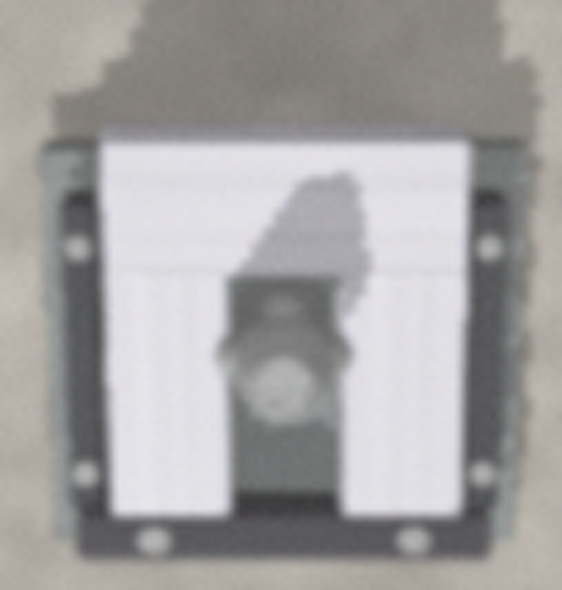

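c5 shows all three shims home: the far edge is on the bar (y≈517) and the near edges are flush (y≈140). The stud tip is at (280,390). Next I'll go to the cap and re-measure the stud from this picture.

Request:
send_rows([
  [-3, 0, -2, 0.097, 1],
  [-3.5, 2, -2, 0, 1],
  [-1, 4, 0, 0, 1],
  [0, 4.1, 0, 0, 1],
  [0, 4.1, 0, 0, 1],
])

```text
t: 7.28
eef_pos: [0.5669, -0.0937, 0.2693]
eef_rot: [-0.003, -3.137, -0.003]
ft_force: [0.6, 0.1, -0.6]
opening: 1.0
gripper_force: 0.0
```

Request:
send_rows([
  [0, 4.1, 0, 0, 1],
  [0, 4.1, 0, 0, 1],
  [0, 4.1, 0, 0, 1],
  [0, 4.1, 0, 0, 1],
  [0, 4.1, 0, 0, 1],
])

```text
t: 7.7
eef_pos: [0.566, 0.1116, 0.2692]
eef_rot: [-0.001, -3.136, 0.0]
ft_force: [0.9, -1.3, 0.0]
opening: 1.004
gripper_force: 0.0
```

Request:
send_rows([
  [0, 4, 0, 0, 1],
  [0, 2, 0, 0, 1],
  [0, 0, 0, 0, 1],
  [0, 0, 0, 0, 1],
])

```text
t: 8.03
eef_pos: [0.5664, 0.1702, 0.2696]
eef_rot: [0.002, -3.137, 0.002]
ft_force: [0.2, 0.3, 0.0]
opening: 0.999
gripper_force: 0.0
```

Run:
```python
from h import *
k=5.514;L=load('wrist')
f=lambda P:[((x+.5)/k+224-.5,(y+.5)/k+181-.5) for x,y in P]
c,n=np.cos(YW),np.sin(YW);R=np.array([[c,n],[-n,c]])
for nm,P,z in(('stud',[(280,390)],.051),('rail',[(78,248),(86,474),(488,248),(481,474)],.022),('bar',[(153,540),(413,540)],.024)):
    w=atz(L,f(P),z); print(nm,np.round(w,4).tolist(),np.round((w[:,:2]-S0)@R.T*1e3,1).tolist())
s=observe();print(s['eef_pos'],s['eef_rot'],s['t'])
snap('wrist','w6.png');L=load('wrist')
v,u=np.mgrid[100:300,200:360];px=np.c_[u.ravel(),v.ravel()];P=atd(L,px)
m=(P[:,2]>.028)&(P[:,2]<.04)&(abs(P[:,0]-.59)<.04)&(abs(P[:,1]-.168)<.04)
print(m.sum(),px[m].mean(0),px[m].min(0),px[m].max(0),P[m].mean(0),np.ptp(P[m],0))
print('ctr',cv2.minEnclosingCircle((P[m][:,:2]*1e3).astype(np.float32)))
print(atz(L,[px[m].mean(0)],.033), (px[m].min(0)+px[m].max(0))/2)
```

```text
stud [[0.5738, -0.2311, 0.051]] [[0.4, -0.5]]
rail [[0.557, -0.2778, 0.022], [0.6121, -0.2723, 0.022], [0.5481, -0.1874, 0.022], [0.603, -0.1818, 0.022]] [[-20.7, -45.4], [34.6, -45.3], [-20.9, 45.5], [34.3, 45.7]]
bar [[0.6264, -0.2556, 0.024], [0.6203, -0.1956, 0.024]] [[50.4, -30.0], [50.2, 30.3]]
[0.56635857 0.17022795 0.26964261] [ 2.47724255e-03 -3.13654493e+00  2.24021291e-03] 8.0333
778 [275.35989717 200.92416452] [260 186] [291 216] [0.59300017 0.17346511 0.03397506] [0.03927515 0.0391317  0.00882626]
ctr ((593.61083984375, 173.59616088867188), 20.0322265625)
[[0.59319248 0.17346908 0.033     ]] [275.5 201. ]
```

Stud re-measured at (0.5737, -0.2310), consistent with before. The cap is at (0.5932, 0.1735) and its knob measures 40 mm, which confirms it. I'll descend and grip.

Request:
send_rows([
  [-2.7, 0.35, 0, 0, 1],
  [0, 0, 4, 0, 1],
  [0, 0, 4, 0, 1],
  [0, 0, 4, 0, 1],
  [0, 0, 4, 0, 1],
])

```text
t: 8.5
eef_pos: [0.5943, 0.1709, 0.1106]
eef_rot: [-0.005, -3.141, 0.001]
ft_force: [1.3, 0.0, -0.6]
opening: 1.0
gripper_force: 0.0
```

Request:
send_rows([
  [0, 0, 4, 0, 1],
  [0, 0, 3, 0, 1],
  [0, 0, 1, 0, 1],
  [0, 0, 0, 0, 1],
])

```text
t: 8.83
eef_pos: [0.5915, 0.1709, 0.0287]
eef_rot: [-0.004, -3.133, 0.003]
ft_force: [0.5, 0.1, -0.0]
opening: 0.997
gripper_force: 0.0
```

Run:
```python
from h import *
s=observe();print(s['eef_pos'],s['eef_rot'],s['t'])
snap('wrist');L=load('wrist')
v,u=np.mgrid[100:420,150:410];px=np.c_[u.ravel(),v.ravel()];P=atd(L,px)
m=(P[:,2]>.029)&(P[:,2]<.037)&(abs(P[:,0]-.593)<.03)&(abs(P[:,1]-.1735)<.03)
if m.sum(): print(m.sum(),px[m].min(0),px[m].max(0),cv2.minEnclosingCircle((P[m][:,:2]*1e3).astype(np.float32)))
```

```text
[0.59148738 0.17087318 0.028681  ] [-4.38156999e-03 -3.13338735e+00  2.79887468e-03] 8.8333
578 [247 290] [305 303] ((605.1707763671875, 173.3179931640625), 16.06859016418457)
```

Request:
send_rows([
  [-0.15, 0.25, 1, 0, 1],
  [0, 0, 0.8, 0, 1],
  [0, 0, 0.4, 0, 1],
  [0, 0, 0, 0, 1],
])

```text
t: 9.22
eef_pos: [0.596, 0.1755, 0.011]
eef_rot: [-0.001, -3.141, 0.0]
ft_force: [0.5, 0.2, -0.9]
opening: 1.001
gripper_force: 0.0
```

Request:
send_rows([
  [0, 0, 0, 0, 0.5],
  [0, 0, 0, 0, 0.3],
  [0, 0, 0, 0, 0.1],
  [0, 0, 0, 0, 0.1],
  [0, 0, 0, 0, 0.1],
], squeeze=20)

```text
t: 9.63
eef_pos: [0.5963, 0.1756, 0.0115]
eef_rot: [0.001, 3.141, 0.0]
ft_force: [-0.6, 0.1, 0.5]
opening: 0.706
gripper_force: 0.0
```

Request:
send_rows([
  [0, 0, 0, 0, 0.1],
  [0, 0, 0, 0, 0.1],
  [0, 0, 0, 0, 0.1],
  [0, 0, 0, 0, 0.1],
], squeeze=40)

```text
t: 9.97
eef_pos: [0.5961, 0.1754, 0.0112]
eef_rot: [-0.001, -3.142, 0.0]
ft_force: [0.2, 0.2, -0.3]
opening: 0.425
gripper_force: 0.2
```

```bash
python3 -c "
from h import *
s=observe();print(s['eef_pos'],s['eef_rot'],s['ft_force'],s['opening'],s['gripper_force'],s['t'])"
```

```text
[0.59611945 0.17544763 0.01117086] [-1.17682629e-03 -3.14157048e+00  2.82452392e-04] [ 0.23505488  0.15471512 -0.29133013] 0.42509980488358956 0.16196683188411498 9.9667
```

Request:
send_rows([
  [0, 0, 0, 0, 0.6],
  [0, 0, 0, 0, 0.6],
  [0.25, -0.1, 0.3, 0, 0.6],
  [0, 0, 0.2, 0, 0.6],
  [0, 0, 0, 0, 0.6],
])

```text
t: 10.38
eef_pos: [0.5928, 0.1744, 0.0053]
eef_rot: [-0.001, -3.14, 0.0]
ft_force: [-0.4, -0.0, -0.2]
opening: 0.6
gripper_force: 0.0
```

Request:
send_rows([
  [0, 0, 0, 0, 0.6],
  [0, 0, 0, 0, 0.6],
])

```text
t: 10.55
eef_pos: [0.5936, 0.1745, 0.0061]
eef_rot: [-0.001, -3.141, 0.0]
ft_force: [0.2, 0.3, -0.2]
opening: 0.601
gripper_force: 0.0
```

```bash
python3 -c "
from h import *
s=observe();print(s['eef_pos'],s['eef_rot'],s['ft_force'],s['opening'],s['gripper_force'],s['t'])"
```

```text
[0.59355956 0.17451828 0.00605928] [-1.22503875e-03 -3.14141788e+00  7.37854939e-05] [ 0.23151555  0.31319838 -0.1545567 ] 0.6007764933518812 0.0 10.55
```

Request:
send_rows([
  [0, 0, 0.1, 0, 0.2],
  [0, 0, 0, 0, 0.2],
  [0, 0, 0, 0, 0.2],
  [0, 0, 0, 0, 0.2],
  [0, 0, 0, 0, 0.2],
], squeeze=50)

```text
t: 10.97
eef_pos: [0.5936, 0.1746, 0.0052]
eef_rot: [0.001, 3.142, 0.0]
ft_force: [0.4, -0.2, -0.1]
opening: 0.416
gripper_force: 50.0
```

Request:
send_rows([
  [0, 0, 0, 0, 0.2],
  [0, 0, 0, 0, 0.2],
  [0, 0, -0.5, 0, 0.2],
  [0, 0, -1.5, 0, 0.2],
  [0, 0, 0, 0, 0.2],
])

```text
t: 11.38
eef_pos: [0.5955, 0.1749, 0.028]
eef_rot: [0.001, 3.137, 0.001]
ft_force: [0.3, -0.3, 1.2]
opening: 0.416
gripper_force: 50.0
```

```bash
python3 -c "
from h import *
s=observe();print(s['eef_pos'],s['eef_rot'],s['ft_force'],s['opening'],s['gripper_force'],s['t'])"
```

```text
[0.59548452 0.17491155 0.02795392] [1.18860997e-03 3.13730111e+00 1.29147569e-03] [ 0.26365046 -0.33105811  1.21852302] 0.415966079224676 49.99976777471602 11.3833
```

Request:
send_rows([
  [0, 0, -3.5, 0, 0.2],
  [0, 0, -3.5, 0, 0.2],
  [0, 0, -3.5, 0, 0.2],
  [0, 0, -2.5, 0, 0.2],
  [0, -2, 0, 0, 0.2],
])

```text
t: 11.8
eef_pos: [0.5977, 0.1573, 0.1634]
eef_rot: [-0.003, 3.129, 0.006]
ft_force: [1.0, 0.3, 0.1]
opening: 0.413
gripper_force: 50.0
```

Request:
send_rows([
  [0, -4, 0, 0, 0.2],
  [0, -4, 0, 0, 0.2],
  [0, -4, 0, 0, 0.2],
  [0, -4, 0, 0, 0.2],
  [0, -4, 0, 0, 0.2],
])

```text
t: 12.22
eef_pos: [0.5932, -0.0472, 0.1553]
eef_rot: [0.001, 3.141, -0.0]
ft_force: [0.1, 0.3, -0.9]
opening: 0.417
gripper_force: 50.0
```

Request:
send_rows([
  [0, -4, 0, 0, 0.2],
  [0, -4, 0, 0, 0.2],
  [0, -4, 0, 0, 0.2],
  [0, -4, 0, 0, 0.2],
  [1, -2, 0, 0, 0.2],
])

```text
t: 12.63
eef_pos: [0.5838, -0.2298, 0.1554]
eef_rot: [0.005, 3.14, -0.003]
ft_force: [-0.8, -0.3, 0.5]
opening: 0.417
gripper_force: 50.0
```

Request:
send_rows([
  [1, -0.5, 0, 0, 0.2],
  [0, 0, 0, -0.1, 0.2],
  [0, 0, 0, 0, 0.2],
  [0, 0, 0, 0, 0.2],
])

```text
t: 12.97
eef_pos: [0.5731, -0.2297, 0.1551]
eef_rot: [-0.153, 3.138, 0.001]
ft_force: [0.0, 1.0, -0.1]
opening: 0.418
gripper_force: 50.0
```

```bash
sed -i 's/S0=np.array.*; YW/S0=np.array([.5737,-.2310]); YW/' h.py; python3 -c "
from h import *
rel(); snap('wrist'); L=load('wrist'); rel()
v,u=np.mgrid[100:420,100:460];px=np.c_[u.ravel(),v.ravel()];P=atd(L,px)
z=observe()['eef_pos'][2]
m=(abs(P[:,2]-z-.028)<.006)
c,n=np.cos(YW),np.sin(YW);d=P[m][:,:2]-S0;F=np.c_[c*d[:,0]+n*d[:,1],-n*d[:,0]+c*d[:,1]]*1e3
print(m.sum(),px[m].min(0),px[m].max(0),F.min(0),F.max(0),np.percentile(F,[2,50,98],axis=0))
"
```

```text
t 12.97 fix xyz mm [ -0.5   1.3 155.1] tool y yaw err 0.0003 F [ 0.   1.  -0.1] eff [ -0.6 -39.4 -34.9  -0.1   0.   -0.1] op 0.418 gf 50.0
t 13.02 fix xyz mm [ -0.3   1.5 155.1] tool y yaw err 0.001 F [ 0.1  0.6 -1.7] eff [ -0.4 -39.5 -34.9  -0.1   0.1  -0. ] op 0.414 gf 50.0
4979 [210 246] [336 307] [-20.9791176  -26.40318766] [ 9.2763744  30.78269865] [[-19.92426486 -21.6830111 ]
 [ -6.78252026   2.26255303]
 [  7.95566611  26.42512297]]
```

Request:
send_rows([
  [0, -0.17, 3, 0, 0.2],
  [0, 0, 3, 0, 0.2],
  [0, 0, 2, 0, 0.2],
  [0, 0, 1, 0, 0.2],
  [0, 0, 0, 0, 0.2],
], squeeze=60)

```text
t: 13.43
eef_pos: [0.5717, -0.2303, 0.062]
eef_rot: [0.156, -3.133, -0.005]
ft_force: [0.5, -0.5, -0.5]
opening: 0.419
gripper_force: 60.0
```

Request:
send_rows([
  [0, 0, 0, 0, 0.2],
  [0, 0, 0, 0, 0.2],
])

```text
t: 13.6
eef_pos: [0.5749, -0.2325, 0.0672]
eef_rot: [-0.156, 3.135, -0.003]
ft_force: [0.1, -0.2, 0.7]
opening: 0.417
gripper_force: 60.0
```

```bash
python3 -c "
from h import *
rel()"
```

```text
t 13.6 fix xyz mm [ 1.  -1.6 67.2] tool y yaw err 0.0023 F [ 0.1 -0.2  0.7] eff [  0.1 -40.2 -31.5  -0.1   0.1   0. ] op 0.417 gf 60.0
```

Request:
send_rows([
  [0, 0, 0, 0, 0.2],
  [0, 0, 0, 0, 0.2],
  [0, 0, 0, 0, 0.2],
  [0, 0, 0, 0, 0.2],
  [0, 0, 0, 0, 0.2],
])

```text
t: 14.02
eef_pos: [0.5736, -0.2323, 0.0656]
eef_rot: [-0.156, 3.137, -0.0]
ft_force: [-0.1, -0.1, 0.5]
opening: 0.417
gripper_force: 60.0
```

```bash
python3 -c "
from h import *
rel()"
```

```text
t 14.02 fix xyz mm [-0.2 -1.3 65.6] tool y yaw err 0.0021 F [-0.1 -0.1  0.5] eff [  0.  -41.5 -32.6  -0.1   0.    0. ] op 0.417 gf 60.0
```

Request:
send_rows([
  [-0.05, 0.12, 0.4, 0, 0.2],
  [0, 0, 0.4, 0, 0.2],
  [0, 0, 0.4, 0, 0.2],
  [0, 0, 0.3, 0, 0.2],
  [0, 0, 0, 0, 0.2],
])

```text
t: 14.43
eef_pos: [0.573, -0.2305, 0.0487]
eef_rot: [0.156, -3.136, -0.002]
ft_force: [-0.5, 0.6, -0.9]
opening: 0.412
gripper_force: 60.0
```

```bash
python3 -c "
from h import *
rel()"
```

```text
t 14.43 fix xyz mm [-0.6  0.6 48.7] tool y yaw err 0.0022 F [-0.5  0.6 -0.9] eff [ -0.  -42.1 -32.5  -0.1  -0.   -0. ] op 0.412 gf 60.0
```

No side force with the lip over the taper, so I'll press through the click.

Request:
send_rows([
  [0, 0, 0.2, 0, 0.2],
  [0, 0, 0.2, 0, 0.2],
  [0, 0, 0.2, 0, 0.2],
])

```text
t: 14.68
eef_pos: [0.5736, -0.2313, 0.0455]
eef_rot: [0.156, -3.136, 0.0]
ft_force: [-7.0, 0.8, 15.0]
opening: 0.417
gripper_force: 60.0
```

Request:
send_rows([
  [0, 0, 0.2, 0, 0.2],
  [0, 0, 0.2, 0, 0.2],
  [0, 0, 0.2, 0, 0.2],
])

```text
t: 14.93
eef_pos: [0.5734, -0.2315, 0.0399]
eef_rot: [0.156, -3.136, 0.001]
ft_force: [-6.0, 0.3, 4.8]
opening: 0.414
gripper_force: 60.0
```

Request:
send_rows([
  [0, 0, 0.2, 0, 0.2],
  [0, 0, 0.2, 0, 0.2],
  [0, 0, 0, 0, 0.2],
])

```text
t: 15.18
eef_pos: [0.5722, -0.2307, 0.0321]
eef_rot: [0.156, -3.135, -0.001]
ft_force: [-2.2, -2.4, -5.5]
opening: 0.418
gripper_force: 60.0
```

```bash
python3 -c "
from h import *
rel()"
```

```text
t 15.18 fix xyz mm [-1.4  0.4 32.1] tool y yaw err 0.0023 F [-2.2 -2.4 -5.5] eff [  1.8 -46.4 -35.4   0.6  -0.1  -0. ] op 0.418 gf 60.0
```

Request:
send_rows([
  [0, 0, 0.15, 0, 0.2],
  [0, 0, 0.15, 0, 0.2],
  [0, 0, 0, 0, 0.2],
])

```text
t: 15.43
eef_pos: [0.5734, -0.2307, 0.0306]
eef_rot: [0.156, -3.136, -0.001]
ft_force: [-3.8, -1.3, -2.9]
opening: 0.419
gripper_force: 60.0
```

Request:
send_rows([
  [0, 0, 0.1, 0, 0.2],
  [0, 0, 0, 0, 0.2],
  [0, 0, 0, 0, 0.2],
])

```text
t: 15.68
eef_pos: [0.5735, -0.2308, 0.0302]
eef_rot: [0.156, -3.137, -0.001]
ft_force: [-5.0, -0.6, 0.4]
opening: 0.415
gripper_force: 60.0
```

```bash
python3 -c "
from h import *
rel()"
```

```text
t 15.68 fix xyz mm [-0.2  0.2 30.2] tool y yaw err 0.0023 F [-5.  -0.6  0.4] eff [  1.3 -42.7 -34.    0.6  -1.2  -0. ] op 0.415 gf 60.0
```

Request:
send_rows([
  [0.08, 0, 0.15, 0, 0.2],
  [0, 0, 0.1, 0, 0.2],
  [0, 0, 0, 0, 0.2],
  [0, 0, 0, 0, 0.2],
])

```text
t: 16.02
eef_pos: [0.5734, -0.2308, 0.0301]
eef_rot: [0.156, -3.138, -0.001]
ft_force: [-8.7, 2.4, 10.3]
opening: 0.421
gripper_force: 60.0
```

Request:
send_rows([
  [0, 0, 0.1, 0, 0.2],
  [0, 0, 0, 0, 0.2],
  [0, 0, 0, 0, 0.2],
])

```text
t: 16.27
eef_pos: [0.5735, -0.2308, 0.0301]
eef_rot: [0.156, -3.137, -0.001]
ft_force: [-12.3, 4.0, 15.8]
opening: 0.414
gripper_force: 60.0
```

```bash
python3 -c "
from h import *
rel()"
```

```text
t 16.27 fix xyz mm [-0.2  0.2 30.1] tool y yaw err 0.0024 F [-12.3   4.   15.8] eff [  0.2 -34.5 -30.8   0.3  -3.3  -0. ] op 0.414 gf 60.0
```

Request:
send_rows([
  [0.12, 0.05, 0.1, 0, 0.2],
  [0, 0, 0.05, 0, 0.2],
  [0, 0, 0, 0, 0.2],
  [0, 0, 0, 0, 0.2],
])

```text
t: 16.6
eef_pos: [0.5735, -0.2308, 0.0301]
eef_rot: [-0.156, 3.135, -0.001]
ft_force: [-11.8, 4.7, 19.5]
opening: 0.418
gripper_force: 60.0
```

Run:
```python
from h import *
rel(); snap('side'); L=load('side')
cv2.imwrite('pics/c7.png',cv2.resize(L['p'][225:335,290:430],(760,597),interpolation=cv2.INTER_CUBIC)[:,:,::-1])
```

```text
t 16.6 fix xyz mm [-0.2  0.2 30.1] tool y yaw err 0.0023 F [-11.8   4.7  19.5] eff [ -0.1 -32.2 -28.6   0.1  -3.3   0. ] op 0.418 gf 60.0
```

View pics/c7.png

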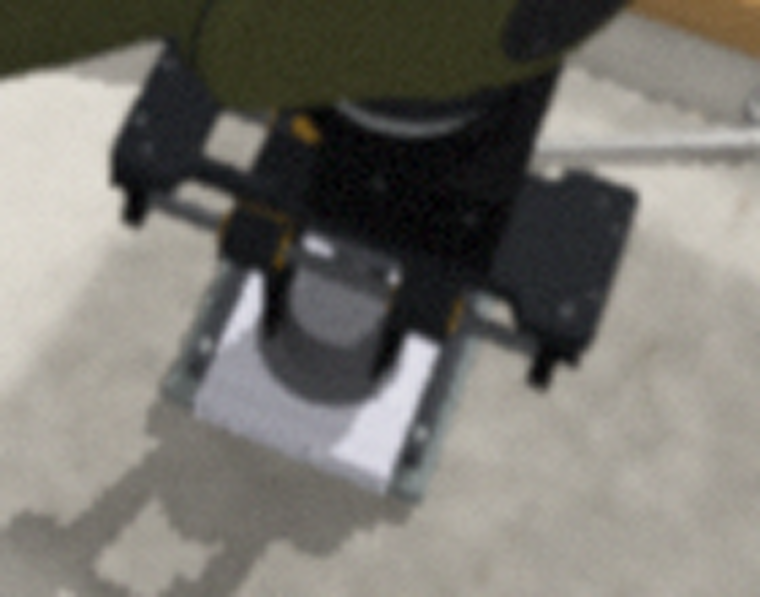

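The cap is seated flat on the stack and the shims are flush. I'll press a little more firmly and hand it in.

Request:
send_rows([
  [0.1, 0, 0.15, 0, 0.2],
  [0, 0, 0, 0, 0.2],
  [0, 0, 0, 0, 0.2],
  [0, 0, 0, 0, 0.2],
  [0, 0, 0, 0, 0.2],
])

```text
t: 17.07
eef_pos: [0.5735, -0.2308, 0.0301]
eef_rot: [-0.156, 3.134, -0.001]
ft_force: [-11.3, 6.7, 24.3]
opening: 0.415
gripper_force: 60.0
```

```bash
python3 -c "
from h import *
rel(); print(job_done())"
```

```text
t 17.07 fix xyz mm [-0.2  0.2 30.1] tool y yaw err 0.0023 F [-11.3   6.7  24.3] eff [ -1.2 -29.3 -26.7  -0.3  -3.7   0. ] op 0.415 gf 60.0
the job is handed in; nothing more can be done
None
```

The job is handed in at 17 s: the three shims are home and flush against the stop, the cap clicked on and sits flat, and the arm is still gripping it and pressing down with about 24 N; I never touched the jar, tin, wrench or tape measure.

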